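# Unlock the amber cleaner bottle on the electronics test bench

## Robot

A 6-joint arm with a two-finger parallel gripper is mounted at the origin on the work surface. World frame = base frame: x ahead of the robot, y to its left, z up, the work surface at z = 0. Lengths are in m, angles in rad, forces in N, time in s.
With the tool pointing down it reaches from about 0.275 to 0.975 m from the base axis. Payload 8.4 kg.
Tool frame: the origin (TCP) lies at the very end of the fingers, on their centre line; the grasp point (between the pads) lies 19 mm behind it (bot.grasp_offset is the distance from the TCP to the grasp point, in m); y points along the fingers, z is the direction in which the jaws open and shut, and the axes are right-handed (so a half turn about y gives the same grasp; the last joint's range is limited). The gripper opens to 92 mm and grips with 3 to 60 N. Pads are 20 mm wide; open, the fingers measure 128 mm over their backs; the gripper's body (75 mm by 189 mm) begins 69 mm behind the grasp point.
Start: joints at [1.115, 0.353, 1.633, -0, 1.155, -0.002], TCP at [0.274, 0.562, 0.215] pointing down, gripper open.
Joint ranges: [-2.63, 2.63], [-0.92, 2.1], [0.06, 2.66], [-1.3, 4.44], [0, 2.69], [-3.02, 3.02]. Speed limits (rad/s): [2.22, 2.22, 2.79, 3.14, 3.14, 3.14].

## Interface

Orientations are given as a unit quaternion [w, x, y, z].
In Python, from plant import bot gives the robot as it stands. The module is installed in compiled form; this text tells all that it offers. Calls block until the motion is done:
- bot.reach(position, orientation): joint-space move of the TCP to a pose.
- bot.line_to(position, feed=0.15, rot=None): straight line of the TCP; rot=None keeps the orientation; feed is the mean speed in m/s.
- bot.set_joints(angles): joint-space move.
- bot.grip(opening): finger opening in m; the grip force is fixed at half the most; returns when the fingers have stopped.
- bot.sleep(seconds).
- bot.inverse_kinematics(position, orientation): joint angles nearest the present ones, or None.
- bot.read_state(): the state.
- bot.capture(name): name is "scene" or "top" or "wrist"; returns the picture (400x640x3 uint8, red, green, blue); there is no depth.
- bot.get_calibration(name): a dict with "intrinsics" (3x3 intrinsics, pixels), "R" (3x3) and "t" (3): a world point X has camera coordinates R X + t; the wrist camera has in their place "T_tool_cam" (4x4, takes a point from camera to tool coordinates, whose origin is the TCP and whose axes are the tool frame's). Camera axes: x right, y down, z forward; pixel columns grow to the right and rows downward; lengths in m; the calibration is good to about 2 mm. A picture is of the moment at which its call begins: read the wrist's pose just before it. get_calibration takes no time and is no camera call.
A pose or a line that the arm cannot do raises bot.IKError and nothing moves.
- bot.sign_off(): hands the job in, once; it reports no verdict.
The state is a dict: "clock": time; "joint_positions": joint angles; "qvel": joint speeds; "joint_efforts": joint torques, N m; "tool_pos": TCP position; "orientation": TCP orientation; "wrist_force": force on the tool from outside, world axes, zero at the start; "ft_torque": the same for the moment, N m; "width": finger opening in m.
Only numpy, scipy, OpenCV 4.12 (cv2) and the standard library are available. Lean on these libraries where they do the work, as an engineer would, in place of code of your own. Each camera call takes 0.05 s, during which the arm holds its last target.

## Task

The boards are ready for cleaning: open the lock of the amber bottle with the blue cap. Push its cap down against the spring and, keeping it down, turn it anticlockwise (seen from above) until the black pointer on the collar under the cap is well inside the green field, then let go. Leave the amber bottle with the yellow cap and the white bottle with the blue cap closed.

Things in the scene. Friction and masses are not known exactly. Their poses are not given: they have to be found in the camera images.
- top_a (a point): Centre of the top of the amber bottle's blue cap, 150 mm above the bench; z up. Ribbed upright cylinder 40 mm across, 34 mm tall, to grip across any diameter in its upper 20 mm. Goes down up to 8 mm (this point too) and springs back. Up, it only spins; 5.5 to 8 mm down (6 to 7 N) its teeth carry the collar, after up to 0.4 rad of play. Bottle fixed, 84 mm across to 94 mm high, foot 104 mm across.
- collar_a (a joint): Black collar, 48 mm across, 94 to 104 mm above the bench, under the cap of the amber bottle with the blue cap. Turn in rad, anticlockwise from above: 0 = closed stop (pointer in red), 0.8 to 1.7 (open stop) = green. The pressed cap turns it one to one (0.04 N m); it stays where left and cannot be turned directly.
- collar_b (a joint): Same collar of the amber bottle with the yellow cap (same size and lock), to be left closed: 0 = closed, grows to 1.7 rad as it opens.
- collar_c (a joint): Same collar of the white bottle with the blue cap (same size and lock), to be left closed: 0 = closed, grows to 1.7 rad as it opens.

How it is judged:
At the end, for the whole second after the job is handed in: The collar of the amber bottle with the blue cap is turned to the green field (more than 0.8 rad, 46 degrees); the collars of the other two bottles are still in the red field (less than 0.2 rad) (value of joint collar_a above 0.8 rad and value of joint each of collar_b, collar_c below 0.2 rad); the robot touches nothing.
It fails at once if the lock of another bottle was turned (value of joint any of collar_b, collar_c above 0.2 rad).
It also fails if it takes over 35 s, if anything falls off the work surface, if the arm or the gripper's body presses on something with over 40 N, if the wrist force passes 120 N, or if a joint passes its speed limit or range.

## Working session

There is one attempt and no reset: what is moved stays moved. The work goes in short steps, each a Python script; the robot and the scene stay as the last script left them, time stands still between calls to the robot, and variables do not carry over. Pictures are saved under pics/ and viewed, and the job is handed in when it is done.

```bash
mkdir -p pics
python3 - <<'E'
from plant import bot
import cv2,numpy as np
np.set_printoptions(precision=4,suppress=True)
for n in ["scene","top","wrist"]:
    im=bot.capture(n); cv2.imwrite(f"pics/{n}0.png",im[:,:,::-1])
    c=bot.get_calibration(n); print(n,c)
s=bot.read_state(); print(s)
E
```

```text
scene {'intrinsics': array([[397.0084,   0.    , 315.8044],
       [  0.    , 397.0084, 202.4455],
       [  0.    ,   0.    ,   1.    ]]), 'R': array([[-0.6437,  0.765 , -0.0205],
       [ 0.4365,  0.345 , -0.8309],
       [-0.6286, -0.5438, -0.556 ]]), 't': array([ 0.3444, -0.1649,  1.1735])}
top {'intrinsics': array([[473.7795,   0.    , 317.3215],
       [  0.    , 473.7795, 197.1601],
       [  0.    ,   0.    ,   1.    ]]), 'R': array([[-0.014 , -0.9999,  0.0072],
       [-0.9946,  0.0132, -0.1031],
       [ 0.103 , -0.0086, -0.9946]]), 't': array([0.0087, 0.5705, 1.2315])}
wrist {'intrinsics': array([[330.6862,   0.    , 321.0829],
       [  0.    , 330.6862, 201.8724],
       [  0.    ,   0.    ,   1.    ]]), 'T_tool_cam': array([[ 0.0005,  0.9681,  0.2505, -0.0698],
       [ 0.0014, -0.2505,  0.9681, -0.1698],
       [ 1.    , -0.0001, -0.0015, -0.0008],
       [ 0.    ,  0.    ,  0.    ,  1.    ]])}
{'clock': 0.15, 'joint_positions': array([ 1.1146,  0.3535,  1.6339,  0.    ,  1.1552, -0.0024]), 'qvel': array([ 0.0003, -0.0017, -0.0009, -0.0021,  0.0003, -0.0009]), 'joint_efforts': array([  0.0002, -59.4201, -33.447 ,   0.0698,   0.0204,  -0.    ]), 'tool_pos': array([0.2738, 0.5614, 0.214 ]), 'orientation': array([-0.6886,  0.6893, -0.1592,  0.159 ]), 'wrist_force': array([-0.3057,  0.0676, -0.0212]), 'ft_torque': array([0.0152, 0.0659, 0.0005]), 'width': 0.09204266981477452}
```

View pics/scene0.png

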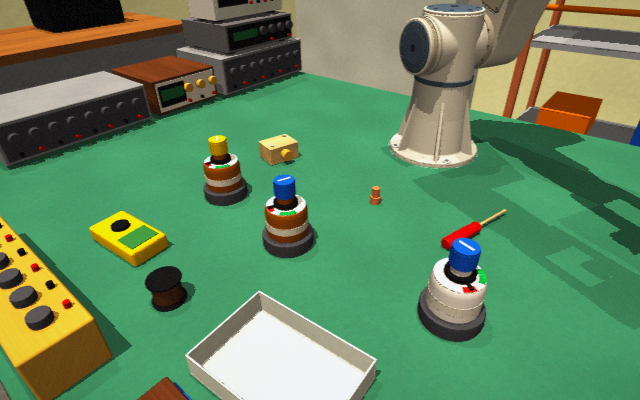

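View pics/top0.png

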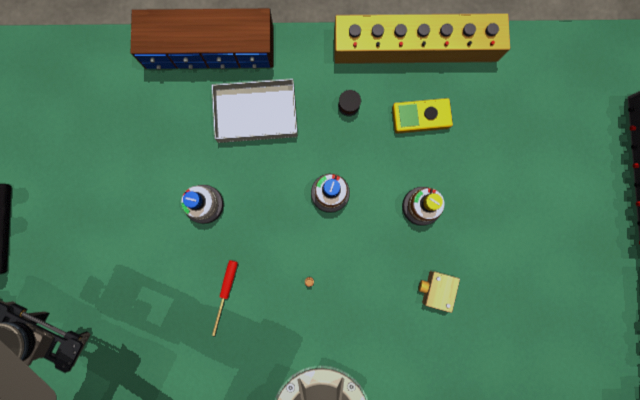

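View pics/wrist0.png

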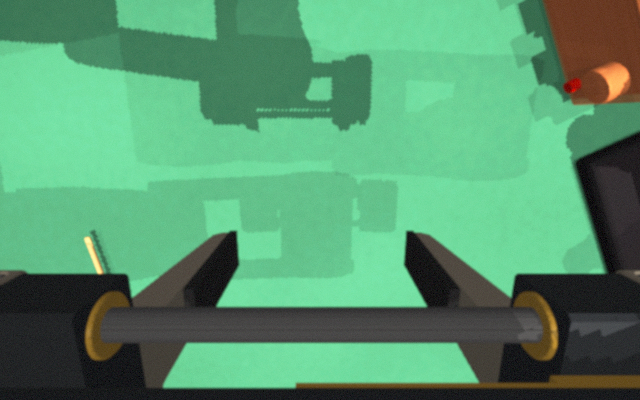

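The scene view shows the target (amber, blue cap) in the middle, with its cap at about (285,187). The yellow-capped bottle is left at (218,147) and the white one right at (463,255). In the top view the caps are at about (332,187) for the target, (433,202) for yellow and (192,199) for white.

```bash
cat > h.py <<'E'
import cv2,numpy as np
from scipy.spatial.transform import Rotation as Ro
np.set_printoptions(precision=4,suppress=True)
def ray(c,uv,z):
    R,t=c["R"],c["t"]; C=-R.T@t
    d=R.T@np.linalg.inv(c["intrinsics"])@np.array([*uv,1.]); return C+d*(z-C[2])/d[2]
def proj(c,X):
    p=c["intrinsics"]@(c["R"]@np.asarray(X)+c["t"]); return p[:2]/p[2]
def mat(q): return Ro.from_quat([q[1],q[2],q[3],q[0]]).as_matrix()
def quat(R):
    q=Ro.from_matrix(R).as_quat(); return np.array([q[3],q[0],q[1],q[2]])
E
python3 - <<'E'
from plant import bot
from h import *
for n in ["top","scene"]:
    im=cv2.imread(f"pics/{n}0.png"); c=bot.get_calibration(n)
    hsv=cv2.cvtColor(im,cv2.COLOR_BGR2HSV)
    m=cv2.inRange(hsv,(100,120,60),(130,255,255))
    k,l,st,ce=cv2.connectedComponentsWithStats(m)
    for i in range(1,k):
        if st[i,4]>60: print(n,st[i],ce[i],ray(c,ce[i],.15),ray(c,ce[i],.133))
    x,y=(332,187) if n=="top" else (285,195)
    cv2.imwrite(f"pics/{n}0z.png",cv2.resize(im[y-35:y+35,x-45:x+45],None,fx=8,fy=8,interpolation=cv2.INTER_CUBIC))
s=bot.read_state(); print(mat(s["orientation"]))
E
```

```text
top [168  53  31   4  70] [182.5571  54.6286] [0.9175 0.3309 0.15  ] [0.9247 0.3357 0.133 ]
top [202  53  31   3  70] [218.6143  53.8714] [0.9185 0.2417 0.15  ] [0.9257 0.2452 0.133 ]
top [235  53  32   3  94] [250.5     53.9787] [0.9174 0.1628 0.15  ] [0.9245 0.165  0.133 ]
top [134  54  32   3  95] [149.6632  54.9895] [0.9175 0.4122 0.15  ] [0.9247 0.4182 0.133 ]
top [323 179  17  17 204] [331.3922 187.3431] [ 0.5814 -0.0323  0.15  ] [ 0.5835 -0.0329  0.133 ]
top [183 191  17  18 208] [191.2067 199.2452] [0.5571 0.3047 0.15  ] [0.5588 0.3091 0.133 ]
scene [629 122  11  25 143] [635.7972 136.8531] [-0.0123  0.4451  0.15  ] [-0.06    0.4457  0.133 ]
scene [273 175  22  25 459] [283.9216 187.1481] [ 0.6079 -0.0096  0.15  ] [ 0.5886 -0.0297  0.133 ]
scene [449 238  32  34 835] [464.1425 254.8982] [0.5825 0.314  0.15  ] [0.562  0.3087 0.133 ]
[[ 0.8988 -0.0005  0.4384]
 [-0.4384 -0.0009  0.8988]
 [-0.     -1.     -0.001 ]]
```

View pics/top0z.png

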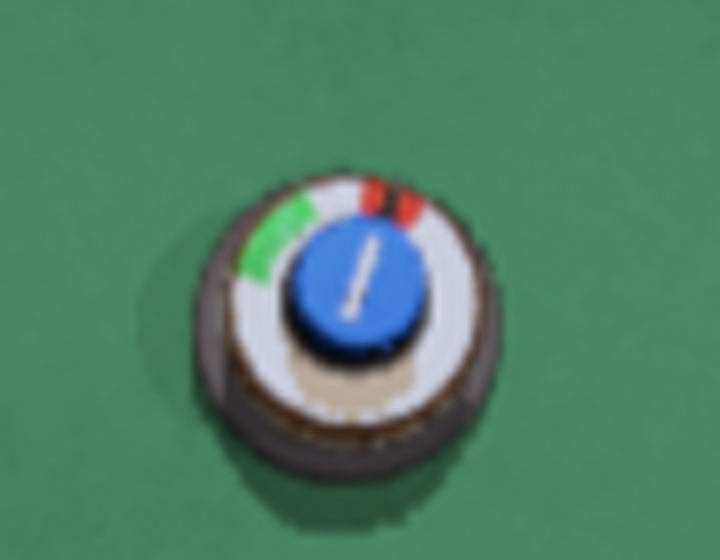

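View pics/scene0z.png

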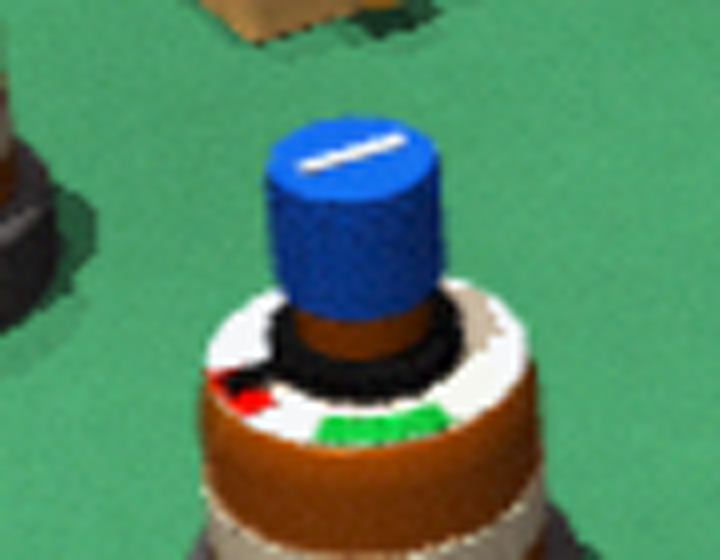

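Run:
```python
from plant import bot
from h import *
T=bot.get_calibration("top"); S=bot.get_calibration("scene")
a=ray(T,(331.4,186.9),.15); b=ray(S,(283.7,179.6),.15)
P=[k["intrinsics"]@np.c_[k["R"],k["t"]] for k in (T,S)]
X=cv2.triangulatePoints(P[0],P[1],np.array([331.4,186.9]),np.array([283.7,179.6])).ravel()
print(a,b,X[:3]/X[3])
p=(a+b)/2
def down(yaw): # z tool along yaw, y down
    z=np.array([np.cos(yaw),np.sin(yaw),0]); y=np.array([0,0,-1.]); return np.c_[np.cross(y,z),y,z]
for yaw in (-.85,.85): print(bot.inverse_kinematics([p[0],p[1],.121],quat(down(yaw))))
bot.reach([p[0],p[1],.225],quat(down(-.85)))
s=bot.read_state(); print(s["clock"],s["tool_pos"],s["joint_positions"])
im=bot.capture("wrist"); cv2.imwrite("pics/wrist1.png",im[:,:,::-1])
```

```text
[ 0.5825 -0.0323  0.15  ] [ 0.5889 -0.0285  0.15  ] [ 0.5834 -0.0329  0.1458]
[-0.0544  0.3984  1.799  -0.      0.9443  0.7956]
[-0.0544  0.3984  1.799  -0.      0.9443 -0.9044]
2.5333 [ 0.5858 -0.0296  0.225 ] [-0.0531  0.2837  1.7071  0.0002  1.1508  0.7954]
```

View pics/wrist1.png

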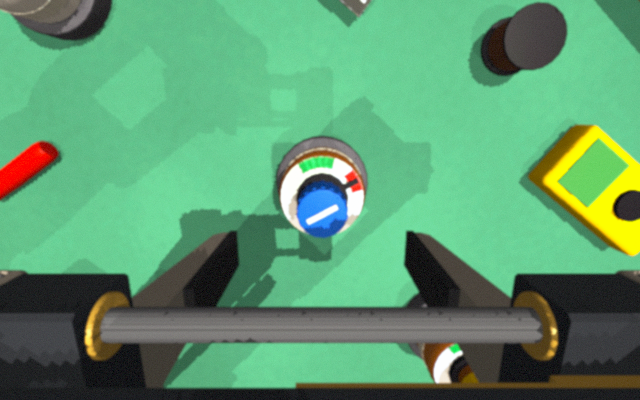

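The wrist view shows the blue cap centred between the fingers, with its top at about (322,213). I'll cast a ray from it to settle the roughly 6 mm disagreement between the two fixed cameras.

Run:
```python
from plant import bot
from h import *
im=cv2.imread("pics/wrist1.png"); hsv=cv2.cvtColor(im,cv2.COLOR_BGR2HSV)
cv2.imwrite("pics/wrist1z.png",cv2.resize(im[165:250,270:380],None,fx=7,fy=7,interpolation=cv2.INTER_CUBIC))
s=bot.read_state(); W=bot.get_calibration("wrist"); M=W["T_tool_cam"]
R=mat(s["orientation"]); Rc=R@M[:3,:3]; C=R@M[:3,3]+s["tool_pos"]
c=dict(intrinsics=W["intrinsics"],R=Rc.T,t=-Rc.T@C)
m=cv2.inRange(hsv,(100,120,130),(130,255,255))
m|=cv2.inRange(hsv,(0,0,150),(180,60,255))*0
k,l,st,ce=cv2.connectedComponentsWithStats(m)
i=1+np.argmax(st[1:,4]); print(st[i],ce[i])
ct=max(cv2.findContours((l==i).astype(np.uint8),0,2)[0],key=len)
e=cv2.fitEllipse(cv2.convexHull(ct)); print(e,ray(c,e[0],.15)); print("camera C",C)
T=bot.get_calibration("top"); S=bot.get_calibration("scene")
# 3-view least squares at free point
from scipy.optimize import least_squares
obs=[(T,(331.4,186.9)),(S,(283.7,179.6)),(c,e[0])]
r=least_squares(lambda x:np.concatenate([proj(k,[x[0],x[1],.15])-u for k,u in obs]),[.585,-.03]); print(r.x,r.fun)
r=least_squares(lambda x:np.concatenate([proj(k,x)-u for k,u in obs]),[.585,-.03,.15]); print(r.x,r.fun)
```

```text
[ 297  185   50   53 1787] [321.9015 210.6687]
((321.9372253417969, 210.5902557373047), (50.17866516113281, 52.98661804199219), 17.156240463256836) [ 0.586  -0.0313  0.15  ]
camera C [0.638  0.0158 0.3948]
[ 0.5858 -0.0313] [-0.436  -1.3451  0.0542 -1.1401 -0.1465  0.1771]
[ 0.585  -0.0322  0.1462] [-0.1399 -0.8049  0.176   0.2971 -0.0695  0.2931]
```

View pics/wrist1z.png

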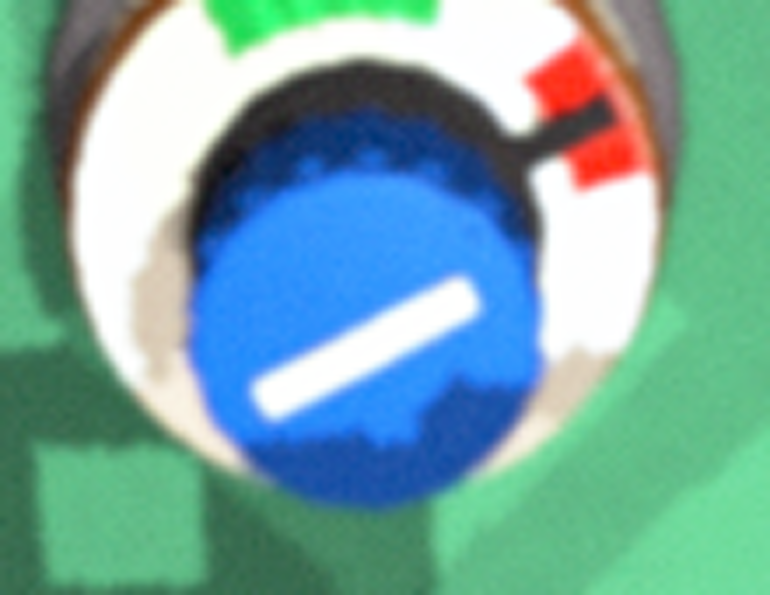

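Reading the rim by eye puts the cap centre at (322,213), since the mask took in some of the side wall. All views now agree on about (0.585, -0.032). Next: descend and grip.

```bash
cat >> h.py <<'E'
def down(yaw):
    z=np.array([np.cos(yaw),np.sin(yaw),0]); y=np.array([0,0,-1.]); return np.c_[np.cross(y,z),y,z]
PX,PY=.585,-.032
def show(bot,t=""):
    s=bot.read_state(); print(t,round(s["clock"],2),s["tool_pos"],"F",s["wrist_force"],"M",s["ft_torque"],"w",round(s["width"],4),"q6",s["joint_positions"][5])
    return s
E
python3 - <<'E'
from plant import bot
from h import *
show(bot)
bot.line_to([PX,PY,.121],feed=.1); show(bot,"down")
bot.grip(.03); show(bot,"grip")
for d in (.002,.004,.0055,.0068):
    bot.line_to([PX,PY,.121-d],feed=.02); show(bot,d)
im=bot.capture("wrist"); cv2.imwrite("pics/wrist2.png",im[:,:,::-1])
im=bot.capture("scene"); cv2.imwrite("pics/scene2z.png",cv2.resize(im[140:260,205:365,::-1],None,fx=5,fy=5,interpolation=cv2.INTER_CUBIC))
E
```

```text
2.58 [ 0.5858 -0.0296  0.225 ] F [0.0211 0.2575 0.2006] M [-0.0347  0.1726 -0.0072] w 0.0925 q6 0.7954487202486556
down 3.77 [ 0.5855 -0.032   0.1217] F [0.1058 0.8367 0.8158] M [-0.0347  0.1364  0.0086] w 0.0921 q6 0.792810896530021
grip 4.62 [ 0.5847 -0.0317  0.121 ] F [-1.4614  2.9286  2.388 ] M [ 0.3461  0.434  -0.0451] w 0.0393 q6 0.7927904961134579
0.002 4.87 [ 0.5847 -0.0317  0.1189] F [-3.0442  2.6399  3.3464] M [ 0.6064  0.5953 -0.0061] w 0.0394 q6 0.7927537164611915
0.004 5.12 [ 0.5848 -0.0318  0.1171] F [-3.5713  4.3321  6.3125] M [ 0.6583  0.8751 -0.0154] w 0.0397 q6 0.7928135240661126
0.0055 5.37 [ 0.5848 -0.0318  0.1158] F [-4.2085  3.9213  6.614 ] M [0.69   0.9166 0.0001] w 0.0392 q6 0.7927989285846603
0.0068 5.62 [ 0.5848 -0.0318  0.1146] F [-5.2742  4.531   9.2091] M [ 0.7334  0.9558 -0.0323] w 0.0391 q6 0.79279313409448
```

View pics/scene2z.png

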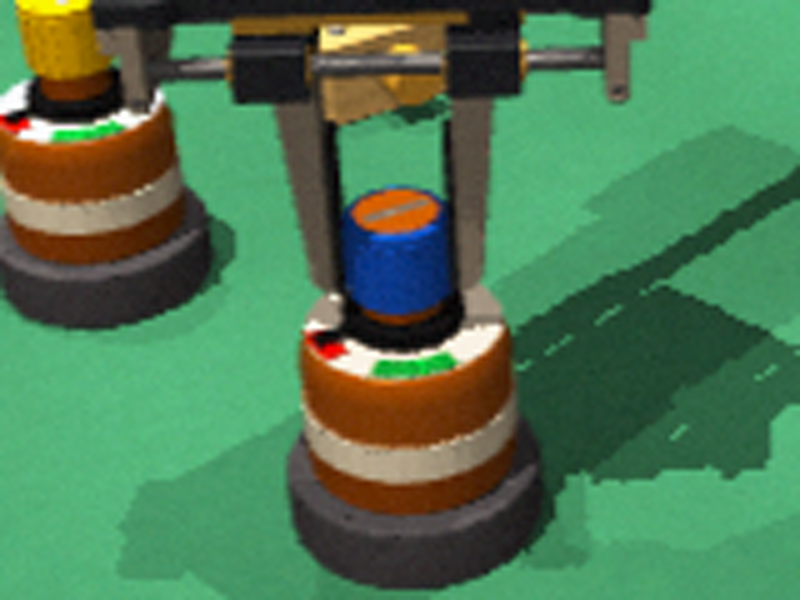

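View pics/wrist2.png

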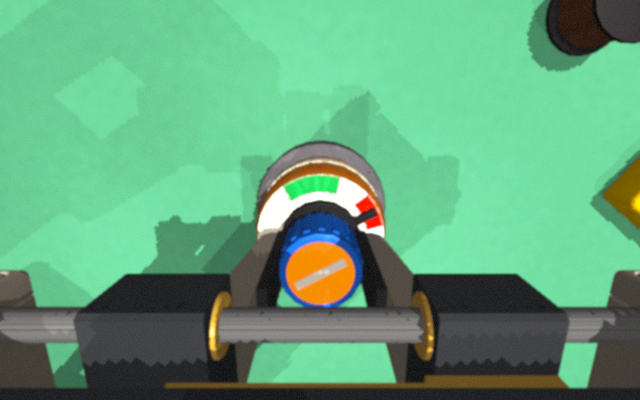

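The pads hold the cap (width 39 mm) and it is about 6.4 mm down at about 7 N. The pointer is still in red, at wrist (366,215). The cap top now shows orange, apparently a pressed indicator or a shading effect. Next I turn it anticlockwise, starting with a small step.

Run:
```python
from plant import bot
from h import *
z=.121-.0074
y=-.85
for dy in (.1,.15,.2,.2,.2):
    y+=dy
    bot.reach([PX,PY,z],quat(down(y))); show(bot,round(y,2))
im=bot.capture("wrist"); cv2.imwrite("pics/wrist3.png",im[:,:,::-1])
im=bot.capture("scene"); cv2.imwrite("pics/scene3z.png",cv2.resize(im[140:260,205:365,::-1],None,fx=5,fy=5,interpolation=cv2.INTER_CUBIC))
```

```text
-0.75 5.97 [ 0.5848 -0.0317  0.1138] F [-4.0056  3.4397  6.5822] M [0.6885 0.817  0.0852] w 0.0394 q6 0.6920493343389085
-0.6 6.23 [ 0.5847 -0.0317  0.1138] F [-4.0184  4.9351  6.0933] M [ 0.7156  0.8199 -0.0133] w 0.0396 q6 0.5419417720730173
-0.4 6.54 [ 0.5846 -0.0316  0.1137] F [-4.0668  4.2906  6.1377] M [ 0.7604  0.9241 -0.0492] w 0.0393 q6 0.34205918908798605
-0.2 6.85 [ 0.5845 -0.0316  0.1137] F [-3.6317  4.9087  6.7233] M [ 0.7907  0.8407 -0.0315] w 0.0393 q6 0.14208395807698068
0.0 7.16 [ 0.5844 -0.0315  0.1137] F [-4.5946  4.417   6.0714] M [0.7945 0.9129 0.0072] w 0.0393 q6 -0.05795123256832824
```

View pics/scene3z.png

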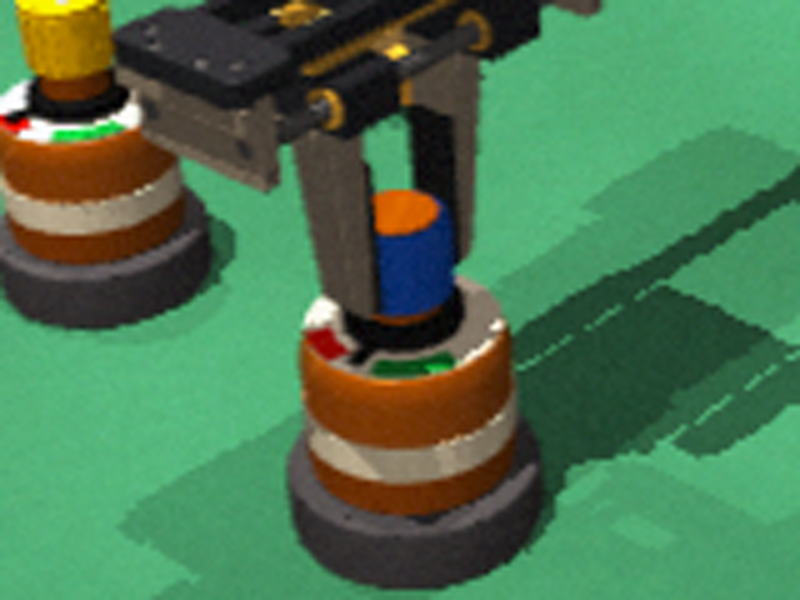

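View pics/wrist3.png

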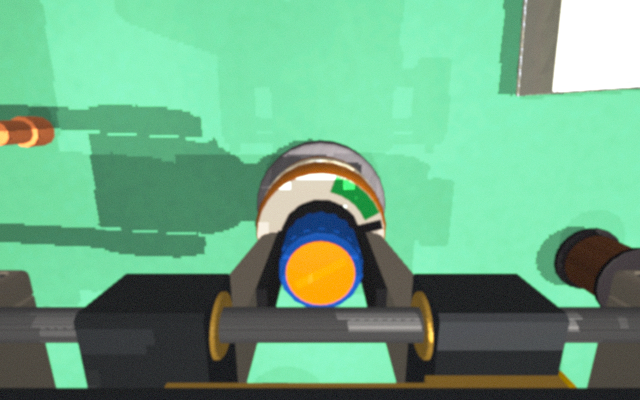

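The pointer has left the red field and is between red and green (scene zoom (365,357)), so the collar follows. I'll continue to about 1.65 rad of total turn, which puts the collar at about 1.3.

Run:
```python
from plant import bot
from h import *
z=.121-.0074
y=0
for dy in (.2,.2,.2,.2):
    y+=dy
    bot.reach([PX,PY,z],quat(down(y))); show(bot,round(y,2))
im=bot.capture("wrist"); cv2.imwrite("pics/wrist4.png",im[:,:,::-1])
im=bot.capture("scene"); cv2.imwrite("pics/scene4z.png",cv2.resize(im[140:260,205:365,::-1],None,fx=5,fy=5,interpolation=cv2.INTER_CUBIC))
```

```text
0.2 7.57 [ 0.5843 -0.0316  0.1137] F [-6.0647  4.5967  6.5987] M [ 0.8461  0.8985 -0.0075] w 0.0396 q6 -0.2579488149297089
0.4 7.88 [ 0.5842 -0.0316  0.1137] F [-6.0269  4.5798  5.6831] M [ 0.7974  0.9393 -0.0162] w 0.0393 q6 -0.45796855684590043
0.6 8.18 [ 0.5841 -0.0316  0.1136] F [-5.854   4.376   7.2675] M [ 0.803   0.9508 -0.0341] w 0.0394 q6 -0.657898478867395
0.8 8.49 [ 0.5839 -0.0317  0.1136] F [-6.2574  4.063   6.9386] M [ 0.8386  1.035  -0.1072] w 0.039 q6 -0.8579102325011545
```

View pics/scene4z.png

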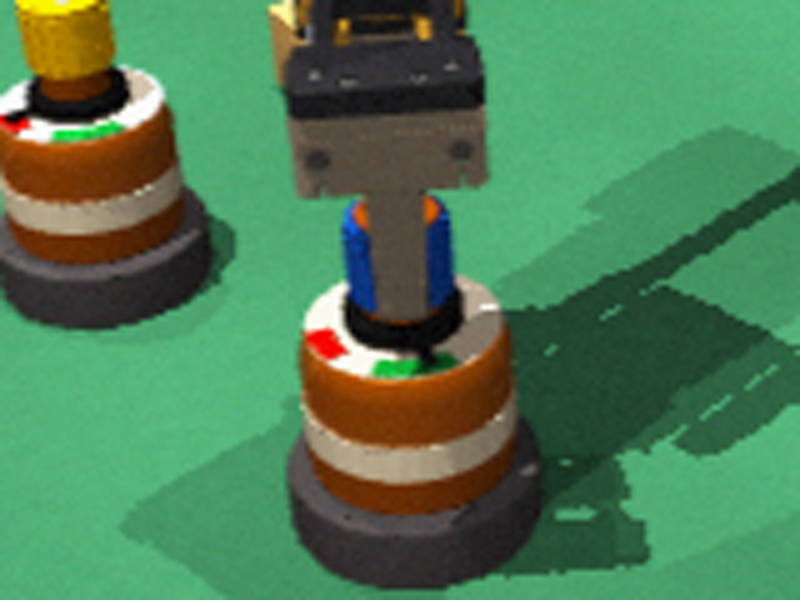

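View pics/wrist4.png

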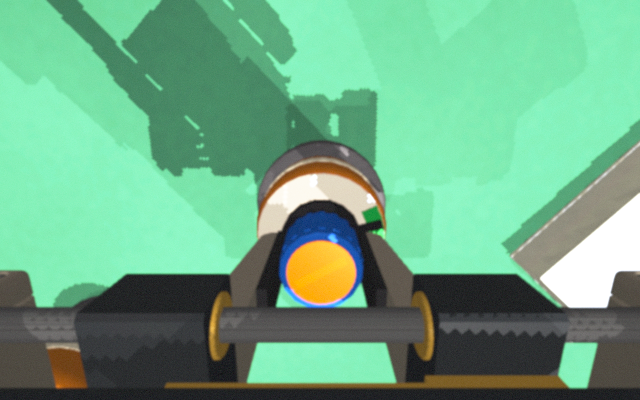

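The pointer is well inside the green field (scene zoom (428,357)). Now I raise the cap, open the gripper, retreat straight up and look again from clear of the bottle.

Run:
```python
from plant import bot
from h import *
bot.line_to([PX,PY,.121],feed=.03); show(bot,"up")
bot.grip(.092); show(bot,"open")
bot.line_to([PX,PY,.26],feed=.12); show(bot,"retreat")
s=bot.read_state()
q=np.array(s["joint_positions"]); q[0]=.35; bot.set_joints(q); show(bot,"aside")
for n in ["scene","top"]:
    im=bot.capture(n)[:,:,::-1]; cv2.imwrite(f"pics/{n}5.png",im)
    x,y=(332,187) if n=="top" else (285,200)
    cv2.imwrite(f"pics/{n}5z.png",cv2.resize(im[y-35:y+35,x-45:x+45],None,fx=8,fy=8,interpolation=cv2.INTER_CUBIC))
```

```text
up 8.99 [ 0.5839 -0.0317  0.1206] F [-5.7859  3.3629  2.9256] M [0.8077 0.7326 0.0016] w 0.0395 q6 -0.8571782477530641
open 9.88 [ 0.585 -0.032  0.121] F [ 0.8305 -0.2642  0.1479] M [-0.0201 -0.0413  0.025 ] w 0.0921 q6 -0.85721458097002
retreat 11.18 [ 0.5845 -0.032   0.2592] F [ 0.1348 -0.3927  0.1158] M [-0.0413 -0.0302  0.0059] w 0.0918 q6 -0.8572353853993472
aside 12.12 [0.5496 0.2013 0.259 ] F [-0.2102 -0.4188  0.5656] M [ 0.0194 -0.0199 -0.0059] w 0.092 q6 -0.8572500337828464
```

View pics/scene5.png

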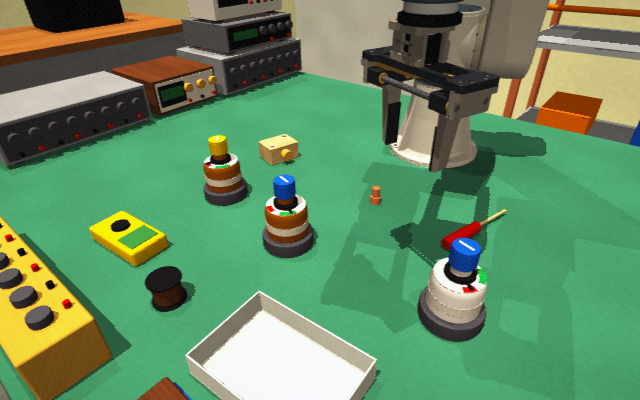

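View pics/scene5z.png

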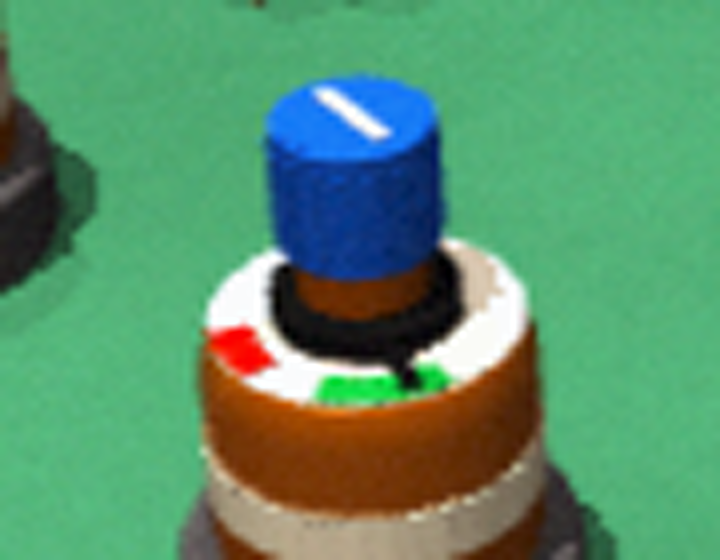

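View pics/top5z.png

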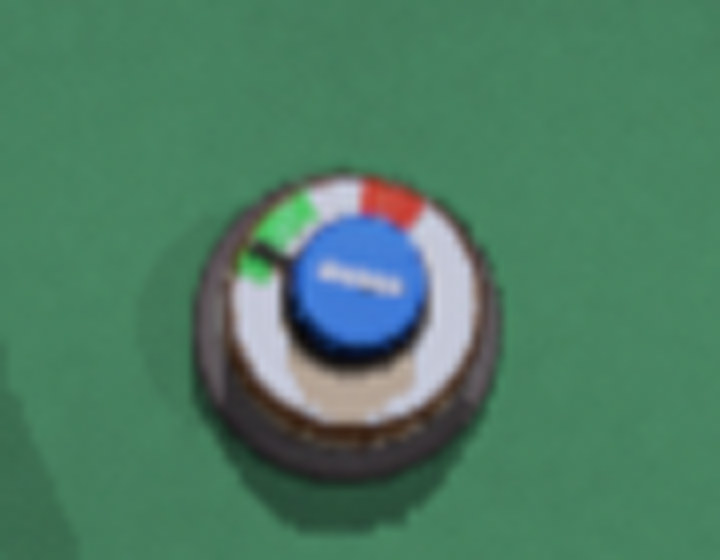

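Both views show the pointer inside green (top zoom (268,255), scene zoom (405,378)) and the cap sprung back up. The other two bottles look unchanged and the robot is clear of everything, so I'm handing in.

Run:
```python
from plant import bot
from h import *
s=show(bot); print(bot.sign_off())
```

```text
12.22 [0.5499 0.2008 0.2591] F [-0.2396  0.2419 -0.3072] M [0.0003 0.0278 0.0435] w 0.0916 q6 -0.8572746881304325
the job is handed in; nothing more can be done
None
```

The amber bottle with the blue cap is unlocked, and I handed the job in at 12.2 s. I gripped its cap, pressed it about 7 mm down (around 7 N), turned it 1.65 rad anticlockwise, let it spring up, released it and moved the arm aside.

**Last checks:**
- **Target collar:** the pointer is well inside the green field in both the scene and top views. I judge it at about 1.3 rad by eye; I did not measure it.
- **Other bottles:** I never touched them, and they look unchanged in the last scene view. I did not zoom in on their pointers at the end.
- **Robot:** wrist force was about 0.5 N just before hand-in, so the arm was touching nothing.

**What disagreed:**
- **Camera positions:** the two fixed cameras put the cap about 6 mm apart in x. I settled this with a wrist picture, and the grip was well centred.
- **Cap colour:** the cap top looked orange while pressed and blue again once released. I took this as a pressed indicator but did not confirm it.

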